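# Count along the flange rack and push the flange into the third gap

## Task

Put the loose flange away in the third gap of the divider rack. First count the gaps by feel: starting at the rack's left-hand end, the end with the hanging loop, run a fingertip along the tops of the bars, over the first, the second and the third bar, staying down close to the rack as it crosses each gap and counting filled gaps too. Then push the flange along the bench, without ever picking it up, into the third gap until it is fully home against the back bar, and leave everything else where it is.

Things in the scene. Friction and masses are not known exactly. Their poses are not given: they have to be found in the camera images.
- rack: Fixed steel comb rack open to the robot and above, no floor. Origin on the bench on the tip of the middle bar; x points into the gaps, z up. 7 rigid bars along x from 0 to 84 mm, centred at y = 180, 120, 60, 0, -60, -120, -180 mm (+y: left-hand end), yaw within 0.2 rad. 6 gaps 48 mm wide, the third at y = 30 mm. Gaps 1, 4, 6 hold a part lower than the bars.
- rack_stop (a point): Point on the bench at the inner end of the third gap: middle of the face of the 30 mm high back bar that closes all gaps 84 mm inside the bar tips.
- rack_loop (a point): Top of the hanging loop, an arch of round bar 58 mm high and 44 mm wide on the back bar behind the first gap; it marks the left-hand end.
- bar1: First bar, outermost at the left-hand end. Origin on the bench below its tip, x along the bar. 84 mm long, 12 mm wide, 22 mm high, top and tip rounded; fixed. Keep the fingers closed while counting: the point between the fingertips is followed across each gap.
- bar2: Second bar, between the first and the second gap; same size and origin as the first.
- bar3: Third bar, between the second and the third gap; same size and origin as the first. Beyond it lies the third gap.
- flange: Loose flange to put away: steel plate 92 (its x) x 42 (y) x 10 mm, 27 mm bore in the middle, 10 mm bolt hole near each end, about 0.25 kg, flat on the bench in front of the bars. Origin mid underside; same after a half turn. Home: leading end on the back bar, middle 38 mm inside the line of bar tips, tail 8 mm out of the gap.
- racked_oval: Oval two-bolt flange 84 x 41 x 10 mm lying in the first, fourth or sixth gap. Leave it. Origin at the middle of its underside.
- racked_square: Square plate 44 x 42 x 10 mm with a bore, lying in another of these gaps. Leave it. Origin at the middle of its underside.
- racked_collar: Thick collar, 40 mm across and 14 mm high, lying in another of these gaps. Leave it. Origin at the middle of its underside.
- pipe_collar: Short piece of pipe standing on the bench to the robot's right of the flange, 48 mm across, 26 mm high. Leave it. Origin at the middle of its underside.
- bolt: Hexagon bolt standing on its head to the robot's left of the flange, head 27 mm across, 52 mm high. Leave it. Origin at the middle of its underside.
- wrench: Steel spanner 200 mm long lying flat (8 mm high) on the robot's right. Leave it. Origin at its middle.
- square: Triangular welding square, legs 100 mm, 16 mm high, lying on the robot's left. Leave it. Origin near its middle.
Mind the look-alikes: they are no part of the job. Leave any pink look-alike of the flange alone.

How it is judged:
On the way, in this order (a step that is already met when the one before it is completed fails the run):
1. a fingertip touches the top of the first bar (contact force between the fingers and bar1 above 0.3 N and z of the grasp point in the frame of rack above 0.03 m), for 0.02 s.
2. the fingertip crosses the first gap, no more than about 20 mm above the bars (y of the grasp point in the frame of rack between 0.142 and 0.158 m and z of the grasp point in the frame of rack below 0.062 m and x of the grasp point in the frame of rack between -0.03 and 0.11 m), for 0.02 s.
3. it touches the top of the second bar (contact force between the fingers and bar2 above 0.3 N and z of the grasp point in the frame of rack above 0.03 m), for 0.02 s.
4. it crosses the second gap, no more than about 20 mm above the bars (y of the grasp point in the frame of rack between 0.082 and 0.098 m and z of the grasp point in the frame of rack below 0.062 m and x of the grasp point in the frame of rack between -0.03 and 0.11 m), for 0.02 s.
5. it touches the top of the third bar (contact force between the fingers and bar3 above 0.3 N and z of the grasp point in the frame of rack above 0.03 m), for 0.02 s.
6. after the count, the flange is pushed into the mouth of the third gap (x of flange in the frame of rack above -0.02 m and y of flange in the frame of rack between 0.02 and 0.04 m), for 0.05 s.
At the end, for the whole second after the job is handed in: The flange lies flat on the bench in the third gap from the left-hand end, at rest, its leading end within 4 mm of the back bar (x of flange in the frame of rack above 0.034 m and y of flange in the frame of rack between 0.024 and 0.036 m and angle between the x axis of flange and the x axis of rack, either way round below 0.12 rad and angle between flange's own z axis and vertical below 0.05 rad and height (world z) of flange below 0.004 m and linear speed of flange below 0.01 m/s); the robot touches nothing.
It fails at once if the flange is picked up or tipped off the bench (height (world z) of flange above 0.012 m or angle between flange's own z axis and vertical above 0.3 rad).
It fails at once if a part already in the rack is shifted by more than 15 mm (distance of any of racked_oval, racked_square, racked_collar from where it was at the start of the episode above 0.015 m).
It fails at once if another thing on the bench is shifted by more than 20 mm (distance of any of pipe_collar, bolt, wrench, square from where it was at the start of the episode above 0.02 m).
It also fails if it takes over 66 s, if anything falls off the work surface, if the arm or the gripper's body presses on something with over 40 N, if the wrist force passes 120 N, or if a joint passes its speed limit or range.

## Robot

A 6-joint arm with a two-finger parallel gripper is mounted at the origin on the work surface. World frame = base frame: x ahead of the robot, y to its left, z up, the work surface at z = 0. Lengths are in m, angles in rad, forces in N, time in s.
With the tool pointing down it reaches from about 0.25 to 0.725 m from the base axis. Payload 4 kg.
Tool frame: the origin (TCP) lies on the centre line of the jaws, within the pads' length; the fingertips stand ahead of it and the grasp point (between the pads) lies 11 mm behind it (bot.tip_extent is the z of the fingertips in the tool frame, in m); z points along the fingers, y is the direction in which the jaws open and shut (so a half turn about z gives the same grasp; the last joint's range is limited). The gripper opens to 85 mm and grips with 20 to 120 N. Pads are 22 mm wide; open, the fingers measure 114 mm over their backs; the gripper's body (76 mm by 85 mm) begins 54 mm behind the grasp point. The pads swing forward as they close: fully open they stand 13 mm farther back than shut.
Start: joints at [-1.323, 0.241, 0.005, 1.335, 0, 1.571], TCP at [0.123, -0.485, 0.239] pointing down, gripper open.
Joint ranges: [-2.72, 2.72], [-1.05, 1.87], [-1.09, 1.28], [-1.99, 2.15], [-1.42, 1.44], [-3.14, 3.14]. Speed limits (rad/s): [2.79, 2.79, 3.14, 3.14, 3.14, 3.14].

## Interface

Orientations are given as a unit quaternion [x, y, z, w].
In Python, from workcell import bot gives the robot as it stands.
- The arm moves only by the shell command python3 -m jog 'ROWS'. ROWS is JSON, a list that holds one entry, the list of rows, each a list of 7 numbers: the shift along the world's x, y, z in m, then the turn, a rotation vector about the world's x, y, z in degrees, then the closure in counts, from 0 (fully open) to 255 (shut). In form: [[[tx, ty, tz, ax, ay, az, fingers], ...]]. A call has 1 to 10 rows; each row is the pose to reach, as a shift and turn from the pose commanded when the call began; what a row does not reach only later rows make up. A row lasts 1/12 s, in which the tool goes at most 41.7 mm and 7.16 degrees, less where a joint would pass 70% of its speed; a pose out of reach is approached as far as the arm can. A call with a gripper value outside its range is refused whole. The fingers move at their own pace and stop on an object; the grip force is fixed at half the most. Time passes only in rows, so rows that repeat a pose let the fingers close. It gives the time, the measured TCP pose, the force and the opening at its end, in the units of the state.
- bot.get_obs(): the state, without advancing time (a new reading comes with each control period).
- bot.camera(name): name is "side" or "top" or "wrist"; returns the picture (420x560x3 uint8, blue, green, red); there is no depth.
- bot.camera_model(name): a dict with "K" (3x3 intrinsics, pixels), "k1" (the pictures are not rectified: a ray, as slopes to the right and down, at radius r is drawn at 1 + k1 r^2 times it, then the intrinsics apply), "T" (4x4, takes a point from camera to world coordinates). Camera axes: x right, y down, z forward; pixel columns grow to the right and rows downward; lengths in m; the calibration is good to about 2 mm. A picture is of the moment at which its call begins: read the wrist's pose just before it. camera_model takes no time and is no camera call; for the wrist camera it gives the pose at the moment of the call.
- bot.job_done(): hands the job in, once; it reports no verdict.
The state is a dict: "clock": time; "joint_pos": joint angles; "joint_vel": joint speeds; "tau": joint torques, N m; "eef_pos": TCP position; "tool_rot": TCP orientation; "ft_force": force on the tool from outside, world axes, zero at the start; "ft_torque": the same for the moment, N m; "grip_width": finger opening in m.
Only numpy, scipy, OpenCV 4.12 (cv2) and the standard library are available. Lean on these libraries where they do the work, as an engineer would, in place of code of your own. Each camera call takes 0.05 s, during which the arm holds its last target. There are 200 camera calls.

## Working session

There is one attempt and no reset: what is moved stays moved. The work goes in short steps, Python scripts to look and compute and a shell command to move; the robot and the scene stay as the last step left them, time stands still between calls to the robot, and variables do not carry over. Pictures are saved under pics/ and viewed, about 8 in all and at most 12, crops included, and the job is handed in when it is done.

```bash
mkdir -p pics && cat > h.py <<'E'
import numpy as np, cv2
from workcell import bot
def ray(name,u,v,z):
    m=bot.camera_model(name);K=np.array(m["K"]);T=np.array(m["T"])
    d=np.array([[m["k1"],0,0,0]])
    D=np.array([m["k1"],0,0,0,0],float)
    p=cv2.undistortPoints(np.array([[[u,v]]],float),K,D)[0,0]
    r=T[:3,:3]@np.array([p[0],p[1],1]);o=T[:3,3]
    return o+r*(z-o[2])/r[2]
E
python3 - <<'E'
from h import *
im=bot.camera("top");cv2.imwrite("pics/top.png",im)
s=bot.camera("side");cv2.imwrite("pics/side.png",s)
cv2.imwrite("pics/a.png",cv2.resize(im,(784,588),interpolation=cv2.INTER_CUBIC))
m=bot.camera_model("top");print(m)
print(bot.camera_model("side")["T"]);print(bot.get_obs(),bot.tip_extent)
E
```

```text
{'K': array([[517.9066654 ,   0.        , 276.03162308],
       [  0.        , 517.9066654 , 209.81077105],
       [  0.        ,   0.        ,   1.        ]]), 'k1': -0.04236770343916344, 'T': array([[ 0.01765697, -0.98092259,  0.19359521,  0.33274309],
       [-0.99974921, -0.01998879, -0.01009794,  0.03940994],
       [ 0.01377503, -0.19336836, -0.98102952,  1.21380035],
       [ 0.        ,  0.        ,  0.        ,  1.        ]])}
[[ 0.99184136 -0.09626006  0.08357462  0.45223688]
 [-0.1270883  -0.69541403  0.70728204 -0.71492187]
 [-0.00996405 -0.71213294 -0.70197392  0.81903913]
 [ 0.          0.          0.          1.        ]]
{'clock': 0.1, 'joint_pos': array([-1.32297156e+00,  2.41352582e-01,  3.86603099e-03,  1.33520321e+00,
       -3.31637788e-05,  1.57075742e+00]), 'joint_vel': array([-0.00095907, -0.00090696,  0.00222379,  0.0003374 ,  0.00091029,
        0.00117294]), 'tau': array([ 1.03736427e-04, -3.73136723e+01,  2.53010595e+01,  1.08657047e-02,
       -1.00707528e-06, -6.23759902e-06]), 'eef_pos': array([ 0.12250382, -0.48419473,  0.23849721]), 'tool_rot': array([ 9.92329828e-01,  1.23614791e-01, -1.33446202e-04, -9.37409013e-04]), 'ft_force': array([-0.81472123,  0.72502168,  0.11962147]), 'ft_torque': array([ 0.00273637,  0.00554994, -0.0138209 ]), 'grip_width': 0.08559203301507445} 0.008
```

View pics/a.png

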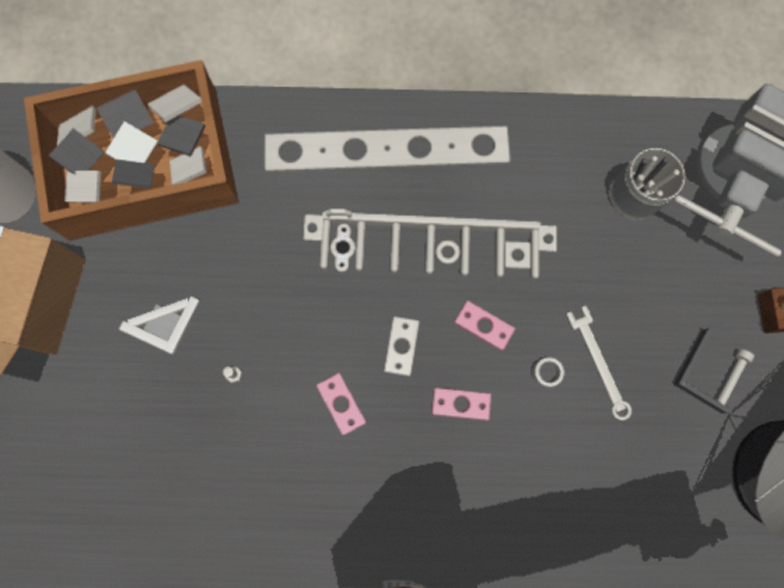

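The picture (1.4x) shows the rack at (304–556, 210–278), with the loop at its left end near (337,213). The gaps hold an oval in the first, a collar in the fourth and a square in the sixth. Four plates look alike: white at (402,346), and pink at (485,325), (341,404) and (461,404). The white one is the flange because it isn't pink. I'll confirm in one crop.

```bash
python3 - <<'E'
from h import *
im=cv2.imread("pics/top.png")[140:280,210:405]
cv2.imwrite("pics/b.png",cv2.resize(im,None,fx=4,fy=4,interpolation=cv2.INTER_CUBIC))
E
```

```text
(no output)
```

View pics/b.png

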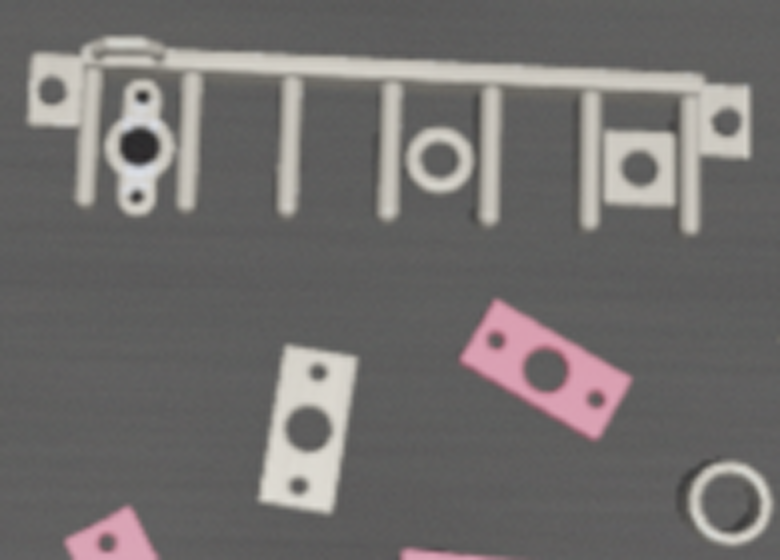

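The crop confirms it. Bar tips sit at about (86,204), (187,208), (288,213), (389,218), (489,222), (590,227) and (690,232), with the loop at the left. The white flange has its bore at (308,428) and bolt holes at (318,372) and (298,486). The third gap, between x=288 and 389, is empty.

```bash
python3 - <<'E'
from h import *
g=lambda u,v,z: ray("top",210+(u+.5)/4-.5,140+(v+.5)/4-.5,z)
np.set_printoptions(precision=4,suppress=True)
tips=np.array([g(u,v,.018)[:2] for u,v in [(86,204),(187,208),(288,213),(389,218),(489,222),(590,227),(690,232)]])
k=np.array([180,120,60,0,-60,-120,-180])/1e3
cy=np.polyfit(k,tips[:,1],1);cx=np.polyfit(k,tips[:,0],1)
yaw=np.arctan2(-cx[0],cy[0]);print(tips,cx,cy,"yaw",yaw,"pitch",np.hypot(cx[0],cy[0]))
O=np.array([cx[1],cy[1]]);R=np.array([[np.cos(yaw),-np.sin(yaw)],[np.sin(yaw),np.cos(yaw)]])
bars_back=[g(u,v,.022)[:2] for u,v in [(190,72),(292,78),(391,83)]]
print("bar backs in rack",(np.array(bars_back)-O)@R)
a,b,c=[g(*p,.010)[:2] for p in [(318,372),(308,428),(298,486)]]
cor=[g(*p,.010)[:2] for p in [(286,346),(357,357),(332,513),(259,501)]]
d=a-c
print("flange",a,b,c,"mean corners",np.mean(cor,0),"yaw",np.arctan2(d[1],d[0]),"len",np.linalg.norm(cor[0]-cor[3]),np.linalg.norm(cor[0]-cor[1]))
print("flange in rack",R.T@(np.mean(cor,0)-O))
W=lambda x,y:O+R@np.array([x,y])
for p in [(.04,.18),(.04,.12),(.04,.06),(-.05,.03),(.038,.03),(-.008,.03)]: print(p,W(*p))
print("bolt,pipe",ray("top",232/1.4,374/1.4,.03),ray("top",549/1.4,372/1.4,.026))
E
```

```text
[[ 0.6129  0.1343]
 [ 0.6117  0.0744]
 [ 0.6099  0.0146]
 [ 0.6081 -0.0453]
 [ 0.6069 -0.1047]
 [ 0.6051 -0.1648]
 [ 0.6034 -0.2244]] [0.0265 0.6083] [ 0.9963 -0.0451] yaw -0.02662338589689577 pitch 0.9966285738377614
bar backs in rack [[0.0828 0.122 ]
 [0.082  0.0609]
 [0.0818 0.0015]]
flange [ 0.5163 -0.0047] [0.4831 0.0007] [0.4491 0.0061] mean corners [0.4827 0.0004] yaw -0.15882108312705082 len 0.09254816608951026 0.042279465210407416
flange in rack [-0.1268  0.0421]
(0.04, 0.18) [0.6531 0.1337]
(0.04, 0.12) [0.6515 0.0738]
(0.04, 0.06) [0.6499 0.0138]
(-0.05, 0.03) [ 0.5591 -0.0138]
(0.038, 0.03) [ 0.6471 -0.0162]
(-0.008, 0.03) [ 0.6011 -0.0149]
bolt,pipe [0.4281 0.2763 0.03  ] [ 0.4414 -0.2424  0.026 ]
```

Flange size and bar pitch both match the sheet: 92.5 x 42.3 measured, pitch error 0.3%. Rack yaw is −0.027 and the flange lies at rack (−0.127, 0.042) with yaw −0.159. Next I shut the fingers and move above bar 1.

```bash
python3 -m jog '[[[0.25,0.31,0,0,0,-15.7,255],[0.25,0.31,0,0,0,-15.7,255],[0.25,0.31,0,0,0,-15.7,255],[0.25,0.31,0,0,0,-15.7,255],[0.25,0.31,0,0,0,-15.7,255],[0.25,0.31,0,0,0,-15.7,255],[0.25,0.31,0,0,0,-15.7,255],[0.25,0.31,0,0,0,-15.7,255],[0.25,0.31,0,0,0,-15.7,255],[0.25,0.31,0,0,0,-15.7,255]]]' && python3 -m jog '[[[0.26,0.309,-0.05,0,0,0,255],[0.26,0.309,-0.05,0,0,0,255],[0.26,0.309,-0.05,0,0,0,255],[0.26,0.309,-0.05,0,0,0,255],[0.26,0.309,-0.05,0,0,0,255],[0.26,0.309,-0.1,0,0,0,255],[0.26,0.309,-0.1,0,0,0,255],[0.26,0.309,-0.15,0,0,0,255],[0.26,0.309,-0.15,0,0,0,255],[0.26,0.309,-0.15,0,0,0,255]]]' && python3 -m jog '[[[0,0,0,0,0,0,255],[0,0,0,0,0,0,255]]]'; python3 -c "
from workcell import bot;print(bot.tip_extent,bot.get_obs()['tool_rot'])"
```

```text
clock: 0.93
eef_pos: [0.3738, -0.172, 0.2392]
tool_rot: [1.0, -0.012, 0.0, -0.0]
ft_force: [0.7, -0.6, 1.4]
grip_width: -0.0001
clock: 1.77
eef_pos: [0.6043, 0.0235, 0.1235]
tool_rot: [1.0, 0.014, -0.002, -0.012]
ft_force: [0.3, 0.0, 0.9]
grip_width: -0.0001
clock: 1.93
eef_pos: [0.6029, 0.023, 0.124]
tool_rot: [1.0, 0.013, -0.003, -0.012]
ft_force: [-0.4, -0.4, 0.4]
grip_width: -0.0001
0.008 [ 0.99982873  0.01348089 -0.00280601 -0.01236569]
```

```bash
python3 -m jog '[[[0.01,0.037,0,-0.7,-0.2,-1.5,255],[0.02,0.074,0,-1.42,-0.32,-3.07,255],[0.03,0.111,0,-1.42,-0.32,-3.07,255],[0.03,0.111,-0.02,-1.42,-0.32,-3.07,255],[0.03,0.111,-0.04,-1.42,-0.32,-3.07,255],[0.03,0.111,-0.06,-1.42,-0.32,-3.07,255],[0.03,0.111,-0.075,-1.42,-0.32,-3.07,255],[0.03,0.111,-0.075,-1.42,-0.32,-3.07,255],[0.03,0.111,-0.075,-1.42,-0.32,-3.07,255]]]'
python3 - <<'E'
from h import *
print(bot.get_obs()['ft_force'])
im=bot.camera("side");cv2.imwrite("pics/c.png",cv2.resize(im,(784,588)))
E
```

```text
clock: 2.68
eef_pos: [0.6367, 0.0372, 0.0571]
tool_rot: [1.0, 0.022, 0.0, -0.016]
ft_force: [0.1, -0.4, -0.7]
grip_width: -0.0001
[ 0.07258655 -0.41764763 -0.68158369]
```

View pics/c.png

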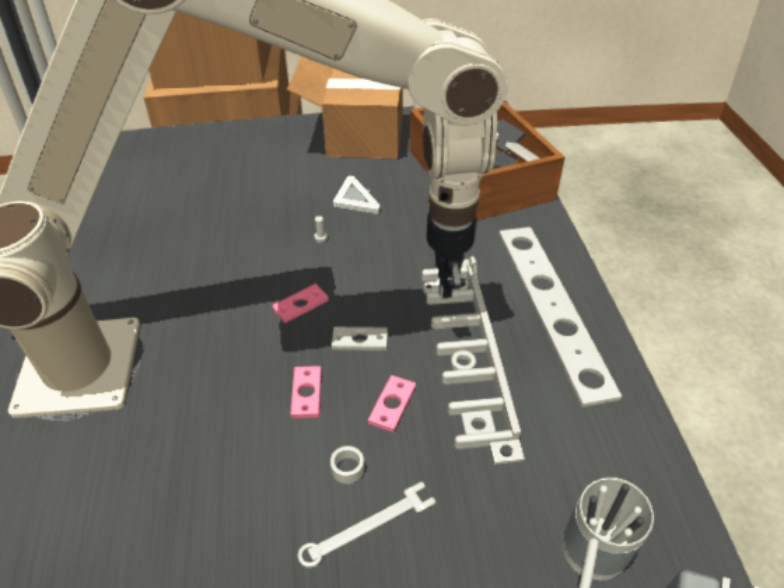

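```bash
python3 - <<'E'
from h import *
o=bot.get_obs();print(o['joint_pos'].round(3),o['eef_pos'],o['clock'],o['tool_rot'])
E
```

```text
[0.044 0.634 0.122 1.058 0.032 3.141] [0.63645944 0.03751818 0.05657798] 2.7333 [ 9.99618200e-01  2.24957090e-02 -1.58446113e-04 -1.60428271e-02]
```

Joint 6 has hit its limit, which is why the tool stopped short. I'll give the tool a half turn to free it, raising it at the same time.

```bash
R='[0,0,0.03,0,0,70,255]'; python3 -m jog '[[[0,0,0.03,0,0,7,255],[0,0,0.03,0,0,14,255],[0,0,0.03,0,0,21,255],[0,0,0.03,0,0,28,255],[0,0,0.03,0,0,35,255],[0,0,0.03,0,0,42,255],[0,0,0.03,0,0,49,255],[0,0,0.03,0,0,56,255],[0,0,0.03,0,0,63,255],[0,0,0.03,0,0,70,255]]]' >/dev/null; python3 -m jog '[[[0,0,0,0,0,7,255],[0,0,0,0,0,14,255],[0,0,0,0,0,21,255],[0,0,0,0,0,28,255],[0,0,0,0,0,35,255],[0,0,0,0,0,42,255],[0,0,0,0,0,49,255],[0,0,0,0,0,56,255],[0,0,0,0,0,63,255],[0,0,0,0,0,70,255]]]'; cat >> h.py <<'E'
from scipy.spatial.transform import Rotation as Ro
O=np.array([.6083,-.0451]);YAW=-.0266
c,s=np.cos(YAW),np.sin(YAW);Rk=np.array([[c,-s],[s,c]])
def go(x,y,z,yaw=YAW):
    "shift+turn to bring TCP to rack x,y, world z, tool-y across the given world yaw (half-turned)"
    o=bot.get_obs();p=o['eef_pos'];q=Ro.from_quat(o['tool_rot'])
    g=Ro.from_euler('z',yaw+np.pi)*Ro.from_quat([1,0,0,0])
    t=np.r_[O+Rk@[x,y],z]
    print('clock',round(o['clock'],2),'rack',(Rk.T@(p[:2]-O)).round(4),'z',p[2].round(4),'F',o['ft_force'].round(2))
    print('shift',(t-p).round(4),'turn',(g*q.inv()).as_rotvec(True).round(2),'j6',o['joint_pos'][5].round(3))
E
python3 -c "
from h import *
go(.02,.18,.06)"
```

```text
clock: 4.4
eef_pos: [0.6383, 0.0377, 0.0899]
tool_rot: [0.318, 0.948, -0.014, -0.006]
ft_force: [0.3, -0.4, -0.2]
grip_width: 0.0003
clock 4.4 rack [0.0278 0.0836] z 0.0899 F [ 0.31 -0.37 -0.16]
shift [-0.0052  0.0966 -0.0299] turn [ 1.66 -0.74 35.54] j6 0.716
```

```bash
python3 -m jog '[[[0,0.02,0,0.3,-0.1,7,255],[0,0.04,0,0.6,-0.3,14,255],[-0.002,0.06,0,1,-0.5,21,255],[-0.004,0.08,0,1.3,-0.6,28,255],[-0.005,0.096,0,1.66,-0.74,35,255],[-0.005,0.0966,-0.01,1.66,-0.74,35.5,255],[-0.005,0.0966,-0.02,1.66,-0.74,35.5,255],[-0.005,0.0966,-0.03,1.66,-0.74,35.5,255],[-0.005,0.0966,-0.04,1.66,-0.74,35.5,255],[-0.005,0.0966,-0.04,1.66,-0.74,35.5,255]]]' 
python3 - <<'E'
from h import *
go(.02,.18,.032)
im=bot.camera("top")
cv2.imwrite("pics/d0.png",im)
E
```

```text
clock: 5.23
eef_pos: [0.6307, 0.1327, 0.0452]
tool_rot: [0.018, 1.0, -0.001, -0.004]
ft_force: [0.2, -0.6, -0.9]
grip_width: 0.0001
clock 5.23 rack [0.0176 0.1783] z 0.0452 F [ 0.21 -0.57 -0.94]
shift [ 0.0024  0.0016 -0.0132] turn [ 0.14 -0.42  0.52] j6 0.243
```

```bash
python3 -m jog '[[[0.002,0.0016,-0.005,0.14,-0.4,0.5,255],[0.002,0.0016,-0.01,0.14,-0.4,0.5,255],[0.002,0.0016,-0.013,0.14,-0.4,0.5,255],[0.002,0.0016,-0.013,0.14,-0.4,0.5,255]]]'; python3 -m jog '[[[0,0,-0.001,0,0,0,255],[0,0,-0.0015,0,0,0,255],[0,0,-0.002,0,0,0,255],[0,0,-0.002,0,0,0,255]]]'; python3 -c "
from h import *
go(.02,.12,.033)"
```

```text
clock: 5.62
eef_pos: [0.6343, 0.1356, 0.035]
tool_rot: [0.012, 1.0, 0.001, 0.002]
ft_force: [0.1, 0.0, -0.2]
grip_width: 0.0
clock: 5.95
eef_pos: [0.6349, 0.136, 0.034]
tool_rot: [0.012, 1.0, 0.001, 0.003]
ft_force: [-0.0, -0.7, -0.4]
grip_width: -0.0
clock 5.95 rack [0.0218 0.1817] z 0.034 F [-0.05 -0.66 -0.36]
shift [-0.0034 -0.0617 -0.001 ] turn [-0.09  0.33 -0.13] j6 0.235
```

```bash
python3 -m jog '[[[0,0,-0.0015,0,0,0,255],[0,0,-0.003,0,0,0,255],[0,0,-0.003,0,0,0,255]]]'; python3 -m jog '[[[0,0,-0.001,0,0,0,255],[0,0,-0.0015,0,0,0,255],[0,0,-0.0015,0,0,0,255]]]'; python3 -c "
from h import *
go(.02,.12,.033)"
```

```text
clock: 6.2
eef_pos: [0.6346, 0.1359, 0.0305]
tool_rot: [0.012, 1.0, 0.001, 0.002]
ft_force: [0.1, -0.1, 0.4]
grip_width: -0.0003
clock: 6.45
eef_pos: [0.6348, 0.1359, 0.03]
tool_rot: [0.012, 1.0, 0.001, 0.003]
ft_force: [-2.0, -0.4, 4.1]
grip_width: 0.0001
clock 6.45 rack [0.0217 0.1817] z 0.03 F [-1.96 -0.38  4.1 ]
shift [-0.0033 -0.0616  0.003 ] turn [-0.1   0.33 -0.12] j6 0.235
```

Contact on bar 1 at TCP z=0.030 (4 N). Lift 4 mm, cross the first gap, and press on bar 2.

```bash
python3 -m jog '[[[0,0,0.004,0,0,0,255],[-0.0005,-0.015,0.005,0,0,0,255],[-0.001,-0.026,0.005,0,0,0,255],[-0.001,-0.034,0.005,0,0,0,255],[-0.001,-0.045,0.005,0,0,0,255],[-0.002,-0.061,0.005,0,0,0,255],[-0.002,-0.061,0.003,0,0,0,255],[-0.002,-0.061,0.001,0,0,0,255],[-0.002,-0.061,0,0,0,0,255],[-0.002,-0.061,0,0,0,0,255]]]';  python3 -c "
from h import *
go(.02,.06,.033)"
```

```text
clock: 7.28
eef_pos: [0.633, 0.0738, 0.0301]
tool_rot: [0.013, 1.0, -0.0, 0.003]
ft_force: [-0.9, -2.1, 4.1]
grip_width: -0.0001
clock 7.28 rack [0.0215 0.1195] z 0.0301 F [-0.94 -2.14  4.11]
shift [-0.0031 -0.0595  0.0029] turn [ 0.01  0.35 -0.08] j6 0.142
```

```bash
python3 -m jog '[[[0,0,0.004,0,0,0,255],[-0.0005,-0.015,0.005,0,0,0,255],[-0.001,-0.026,0.005,0,0,0,255],[-0.001,-0.034,0.005,0,0,0,255],[-0.001,-0.045,0.005,0,0,0,255],[-0.002,-0.06,0.005,0,0,0,255],[-0.002,-0.06,0.003,0,0,0,255],[-0.002,-0.06,0.001,0,0,0,255],[-0.002,-0.06,0,0,0,0,255],[-0.002,-0.06,0,0,0,0,255]]]';  python3 -c "
from h import *
go(.02,.06,.12)"
```

```text
clock: 8.12
eef_pos: [0.6309, 0.0139, 0.03]
tool_rot: [0.013, 1.0, -0.0, 0.003]
ft_force: [-0.5, -1.5, 4.3]
grip_width: 0.0002
clock 8.12 rack [0.021  0.0596] z 0.03 F [-0.47 -1.51  4.28]
shift [-0.001   0.0004  0.09  ] turn [ 0.01  0.34 -0.08] j6 0.047
```

Count done: bar 3 touched at 4.3 N. Now lift, retreat behind the flange's tail, turn to the flange's yaw and open the fingers slightly for a wide two-point push.

```bash
python3 -m jog '[[[0,0,0.02,0,0,0,255],[0,0,0.05,0,0,0,255],[-0.03,0,0.07,0,0,0,219],[-0.07,0,0.08,0,0,-3,219],[-0.11,0,0.08,0,0,-7.5,219],[-0.15,0,0.08,0,0,-7.5,219],[-0.19,0,0.08,0,0,-7.5,219],[-0.223,-0.002,0.08,0,0,-7.5,219],[-0.223,-0.002,0.07,0,0,-7.5,219],[-0.223,-0.002,0.06,0,0,-7.5,219]]]'; python3 - <<'E'
from h import *
p=Rk.T@(np.array([.4077,.0124])-O)
go(*p,.012,-.159);print(bot.tip_extent,bot.get_obs()['grip_width'])
im=bot.camera("wrist");cv2.imwrite("pics/e.png",im)
print(bot.camera_model("wrist")["T"].round(3))
E
```

```text
clock: 8.95
eef_pos: [0.406, 0.0133, 0.0897]
tool_rot: [0.077, 0.997, 0.001, 0.003]
ft_force: [2.0, 0.6, -0.0]
grip_width: 0.0123
clock 8.95 rack [-0.2038  0.053 ] z 0.0897 F [ 1.99  0.58 -0.03]
shift [ 0.0017 -0.0009 -0.0777] turn [-0.07  0.38 -0.26] j6 0.186
0.008 0.012331382982036617
[[ 0.153  0.952  0.264  0.339]
 [ 0.988 -0.149 -0.038  0.024]
 [ 0.003  0.267 -0.964  0.222]
 [ 0.     0.     0.     1.   ]]
```

View pics/e.png

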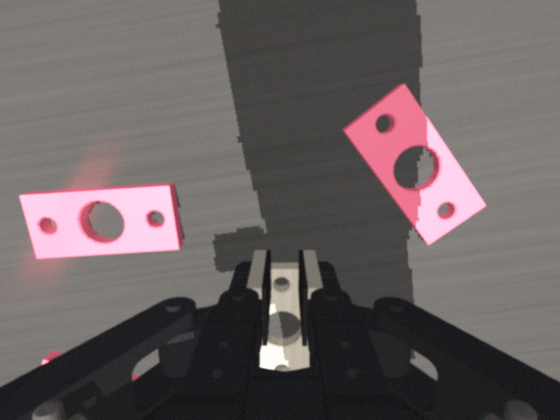

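The view, with up towards the robot, shows the flange's tail edge at row 262 (columns 268–303), centred behind the fingertips. Pink plates are clear on both sides. Next I check where the tail is and descend.

```bash
python3 - <<'E'
from h import *
print(ray("wrist",270,262,.01),ray("wrist",302,262,.01),ray("wrist",281,284,.01))
E
python3 -m jog '[[[0,0,-0.03,0,0.4,0,219],[0,0,-0.05,0,0.4,0,219],[0,0,-0.06,0,0.4,0,219],[0,0,-0.07,0,0.4,0,219],[0,0,-0.074,0,0.4,0,219],[0,0,-0.076,0,0.4,0,219],[0,0,-0.076,0,0.4,0,219]]]'
```

```text
[0.43139617 0.0007615  0.01      ] [0.43460306 0.02125352 0.01      ] [0.44800719 0.00535673 0.01      ]
clock: 9.58
eef_pos: [0.4079, 0.0131, 0.0133]
tool_rot: [0.077, 0.997, 0.0, -0.001]
ft_force: [-0.5, 0.0, -0.1]
grip_width: 0.012
```

```bash
python3 -m jog '[[[0,0,-0.002,0,0,0,219],[0.008,-0.0013,-0.002,0,0,0,219],[0.013,-0.002,-0.002,0,0,0,219],[0.018,-0.0028,-0.002,0,0,0,219],[0.023,-0.0036,-0.002,0,0,0,219],[0.029,-0.0046,-0.002,0,0,0,219],[0.035,-0.0056,-0.002,0,0,0,219],[0.041,-0.0065,-0.002,0,0,0,219],[0.047,-0.0075,-0.002,0,0,0,219],[0.052,-0.0083,-0.002,0,0,0,219]]]'; python3 - <<'E'
from h import *
im=bot.camera("top");cv2.imwrite("pics/f0.png",im)
cv2.imwrite("pics/f.png",cv2.resize(im[140:280,210:405],None,fx=4,fy=4,interpolation=cv2.INTER_CUBIC))
go(-.1,.03,.012)
E
```

```text
clock: 10.42
eef_pos: [0.4607, 0.0044, 0.0113]
tool_rot: [0.078, 0.997, 0.0, -0.001]
ft_force: [-1.1, 0.1, 1.6]
grip_width: 0.012
clock 10.47 rack [-0.1475  0.0455] z 0.0115 F [ 1.   -0.53 -0.27]
shift [ 0.0471 -0.0168  0.0005] turn [-0.04  0.05  7.39] j6 0.165
```

View pics/f.png

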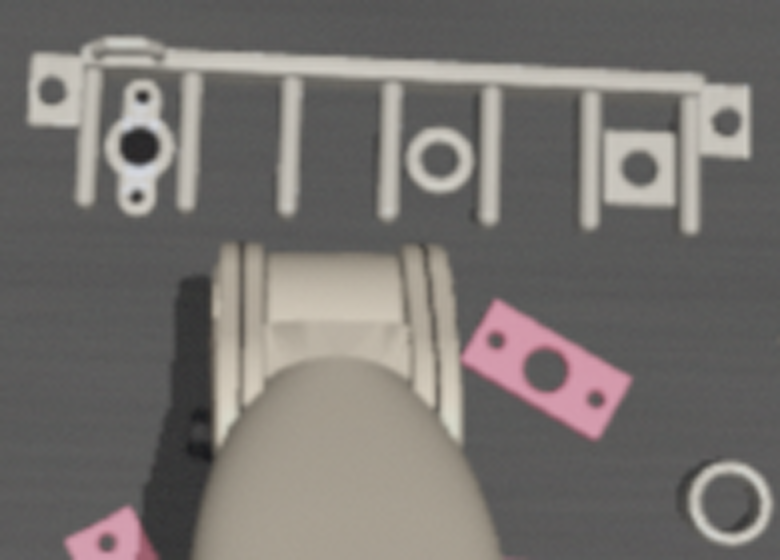

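The top view is blocked by the arm, so I use the side camera.

```bash
python3 - <<'E'
from h import *
im=bot.camera("side");cv2.imwrite("pics/g0.png",im)
m=bot.camera_model("side");T=np.linalg.inv(m["T"]);K=m["K"]
p=T[:3,:3]@[.55,0,.01]+T[:3,3];u=(K@p)[:2]/p[2];print(u)
x0,y0=int(u[0])-95,int(u[1])-70
print(x0,y0)
cv2.imwrite("pics/g.png",cv2.resize(im[y0:y0+140,x0:x0+190],None,fx=4,fy=4,interpolation=cv2.INTER_CUBIC))
E
```

```text
[284.36301778 236.25392747]
189 166
```

View pics/g.png

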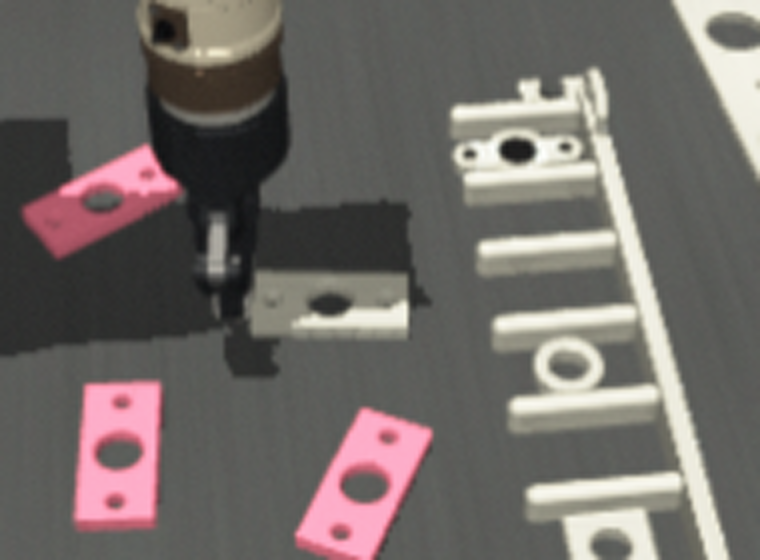

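The side crop shows the flange pushed by the fingers at its tail. Bolt holes are at (272,298) and (388,297), the bore at (330,303). The tips of bars 3 and 4 are at about (483,250) and (497,325).

```bash
cat >> h.py <<'E'
def fl(name,x0,y0,f,a,c):
    g=lambda p,z: ray(name,x0+(p[0]+.5)/f-.5,y0+(p[1]+.5)/f-.5,z)[:2]
    A,C=g(a,.01),g(c,.01);d=A-C
    print('flange rack',(Rk.T@((A+C)/2-O)).round(4),'world',((A+C)/2).round(4),'yaw-rack',round(np.arctan2(d[1],d[0])-YAW,3),'hole dist',np.linalg.norm(d).round(4))
    return g
E
python3 - <<'E'
from h import *
g=fl("side",189,166,4,(388,297),(272,298))
r=lambda p,z:(Rk.T@(g(p,z)-O)).round(4)
print('bore',r((330,303),.01),'bar tips',[r(p,.018) for p in [(483,248),(497,322),(513,405)]])
go(-.1,.03,.011)
E
```

```text
flange rack [-0.092   0.0351] world [ 0.5173 -0.0076] yaw-rack -0.098 hole dist 0.0687
bore [-0.0923  0.0308] bar tips [array([0.0026, 0.0574]), array([ 0.002 , -0.0013]), array([ 0.0016, -0.0623])]
clock 10.52 rack [-0.148   0.0456] z 0.0114 F [ 1.25 -0.46  0.06]
shift [ 0.0476 -0.0169 -0.0004] turn [-0.04  0.04  7.39] j6 0.165
```

```bash
python3 -m jog '[[[0.004,-0.0006,0,0,0,0,219],[0.009,-0.0014,0,0,0,0,219],[0.014,-0.0022,0,0,0,0,219],[0.019,-0.003,0,0,0,0,219],[0.024,-0.0038,0,0,0,0,219],[0.029,-0.0046,0,0,0,0,219],[0.0326,-0.0052,0,0,0,0,219],[0.0326,-0.0052,0,0,0,0,219]]]'; python3 -c "
from h import *
go(-.106,.032,.0115)"
```

```text
clock: 11.18
eef_pos: [0.4938, -0.0007, 0.0115]
tool_rot: [0.078, 0.997, 0.0, 0.0]
ft_force: [-0.0, 0.7, 0.7]
grip_width: 0.0121
clock 11.18 rack [-0.1157  0.0413] z 0.0115 F [-0.04  0.7   0.7 ]
shift [ 0.0094 -0.0096  0.    ] turn [-0.04  0.01  7.39] j6 0.154
```

```bash
python3 -m jog '[[[0.001,-0.001,0,0,0,0.9,219],[0.002,-0.0022,0,0,0,1.8,219],[0.003,-0.0034,0,0,0,2.7,219],[0.0042,-0.0046,0,0,0,3.6,219],[0.0054,-0.0058,0,0,0,4.5,219],[0.0066,-0.007,0,0,0,5.5,219],[0.008,-0.0083,0,0,0,6.4,219],[0.0094,-0.0096,0,0,0,7.4,219],[0.0094,-0.0096,0,0,0,7.4,219]]]'; python3 - <<'E'
from h import *
go(-.106,.03,.0115)
im=bot.camera("side");x0,y0=239,186
cv2.imwrite("pics/i.png",cv2.resize(im[y0:y0+95,x0:x0+125],None,fx=6,fy=6,interpolation=cv2.INTER_CUBIC))
E
```

```text
clock: 11.93
eef_pos: [0.5024, -0.0105, 0.0114]
tool_rot: [0.013, 1.0, 0.0, -0.0]
ft_force: [-0.4, -0.7, -0.5]
grip_width: 0.0123
clock 11.93 rack [-0.1068  0.0317] z 0.0114 F [-0.4  -0.7  -0.47]
shift [ 0.0008 -0.0018  0.0001] turn [-0.02 -0.04 -0.06] j6 0.004
```

View pics/i.png

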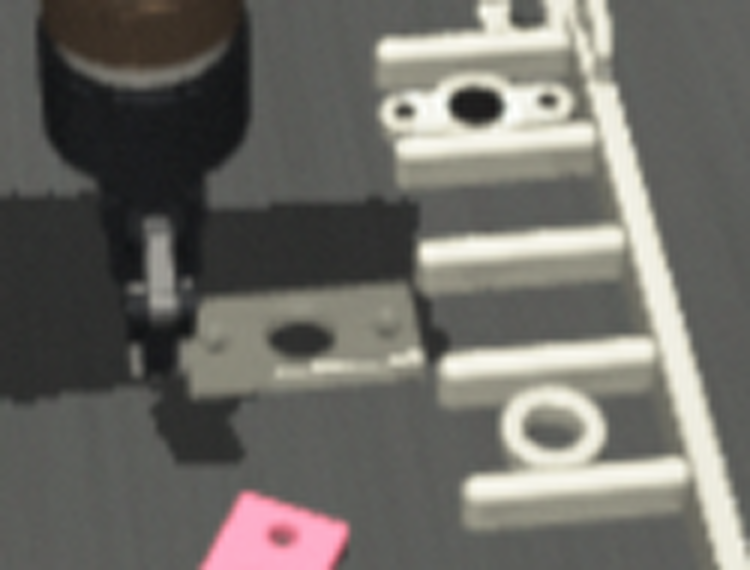

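The flange is now nearly parallel to the bars and just short of the mouth. Holes are at (215,336) and (387,324), the bore at (300,338), the leading edge runs (412,285)–(424,355), and the tips of bars 3 and 4 are at (420,248) and (443,362).

```bash
python3 - <<'E'
from h import *
g=fl("side",239,186,6,(387,324),(215,336))
r=lambda p,z:(Rk.T@(g(p,z)-O)).round(4)
print('bore',r((300,338),.01),'lead corners',r((412,285),.01),r((424,353),.01),'tail',r((205,300),.01))
print('bar tips/ends on top line',[r(p,.022) for p in [(424,248),(620,234),(446,364),(650,346)]])
E
```

```text
flange rack [-0.0506  0.0287] world [ 0.5585 -0.0151] yaw-rack -0.018 hole dist 0.0682
bore [-0.0515  0.0246] lead corners [-0.0037  0.0475] [-0.0042  0.0115] tail [-0.0868  0.0487]
bar tips/ends on top line [array([0.002, 0.056]), array([0.0815, 0.0548]), array([ 0.0014, -0.0051]), array([ 0.0812, -0.0049])]
```

Correcting for the side camera's bias against the bars (−4.5 mm), the flange lies at y≈0.031, yaw within 0.02. I push straight in and watch the force.

```bash
python3 -m jog '[[[0.003,-0.0003,0,0,0,0,219],[0.007,-0.0006,0,0,0,0,219],[0.011,-0.001,0,0,0,0,219],[0.015,-0.0013,0,0,0,0,219],[0.019,-0.0016,0,0,0,0,219],[0.022,-0.0018,0,0,0,0,219],[0.022,-0.0018,0,0,0,0,219]]]'; python3 -m jog '[[[0.003,-0.0001,0,0,0,0,219],[0.007,-0.0002,0,0,0,0,219],[0.011,-0.0003,0,0,0,0,219],[0.015,-0.0004,0,0,0,0,219],[0.019,-0.0005,0,0,0,0,219],[0.022,-0.0006,0,0,0,0,219]]]';  python3 - <<'E'
from h import *
go(-.018,.03,.0115)
im=bot.camera("side");x0,y0=239,186
cv2.imwrite("pics/j.png",cv2.resize(im[y0:y0+95,x0:x0+125],None,fx=6,fy=6,interpolation=cv2.INTER_CUBIC))
E
```

```text
clock: 12.57
eef_pos: [0.5251, -0.0121, 0.0114]
tool_rot: [0.013, 1.0, 0.0, -0.0]
ft_force: [-0.7, 0.8, -0.2]
grip_width: 0.0117
clock: 13.07
eef_pos: [0.5465, -0.0126, 0.0113]
tool_rot: [0.013, 1.0, 0.0, -0.001]
ft_force: [-0.6, 0.0, -0.0]
grip_width: 0.0121
clock 13.07 rack [-0.0627  0.0308] z 0.0113 F [-0.56  0.01 -0.03]
shift [ 0.0446 -0.002   0.0002] turn [-0.04 -0.06 -0.02] j6 0.003
```

View pics/j.png

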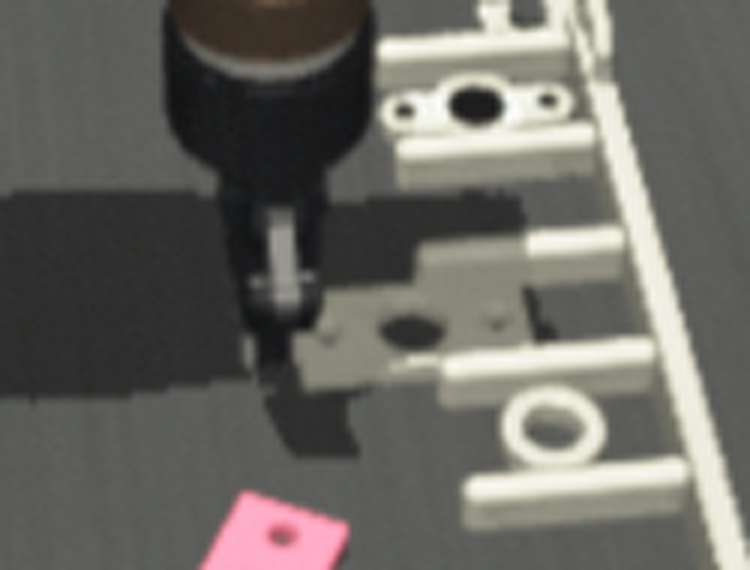

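The flange's leading half is in the third gap, with its bore at (411,330), between bars 3 (y≈250) and 4 (y≈360), and no resistance. Keep pushing, then creep until it meets the back bar.

```bash
python3 -m jog '[[[0.004,-0.0002,0,0,0,0,219],[0.009,-0.0004,0,0,0,0,219],[0.014,-0.0006,0,0,0,0,219],[0.019,-0.0008,0,0,0,0,219],[0.024,-0.001,0,0,0,0,219],[0.029,-0.0012,0,0,0,0,219],[0.034,-0.0013,0,0,0,0,219],[0.036,-0.0014,0,0,0,0,219]]]'; python3 -m jog '[[[0.002,0,0,0,0,0,219],[0.004,-0.0001,0,0,0,0,219],[0.006,-0.0002,0,0,0,0,219],[0.006,-0.0002,0,0,0,0,219]]]'; python3 -m jog '[[[0.001,0,0,0,0,0,219],[0.002,0,0,0,0,0,219],[0.002,0,0,0,0,0,219]]]'; python3 -c "
from h import *
go(-.018,.03,.0115)"
```

```text
clock: 13.78
eef_pos: [0.5829, -0.014, 0.0114]
tool_rot: [0.013, 1.0, 0.0, -0.0]
ft_force: [-1.7, -0.0, 0.9]
grip_width: 0.012
clock: 14.12
eef_pos: [0.5883, -0.0142, 0.0114]
tool_rot: [0.013, 1.0, 0.0, -0.0]
ft_force: [-0.4, -0.1, 0.5]
grip_width: 0.012
clock: 14.37
eef_pos: [0.5898, -0.0142, 0.0114]
tool_rot: [0.013, 1.0, 0.0, -0.001]
ft_force: [-1.9, -0.7, 1.0]
grip_width: 0.012
clock 14.37 rack [-0.0193  0.0304] z 0.0114 F [-1.87 -0.71  1.02]
shift [ 0.0013 -0.0004  0.0001] turn [-0.04 -0.08 -0.02] j6 0.002
```

Creep on in 1 mm steps until the back bar pushes back.

```bash
for i in 1; do python3 -m jog '[[[0.001,0,0,0,0,0,219],[0.001,0,0,0,0,0,219]]]'; python3 -m jog '[[[0.001,0,0,0,0,0,219],[0.001,0,0,0,0,0,219]]]'; done | grep -E "eef|force"
```

```text
eef_pos: [0.5898, -0.0142, 0.0112]
ft_force: [-4.1, -0.5, 2.8]
eef_pos: [0.5899, -0.0142, 0.0111]
ft_force: [-6.9, -0.9, 4.6]
```

The position holds at 0.5898 while the force climbs to 7 N, so the flange is on the back bar. Back off along −x, lift and move aside to look.

```bash
python3 -m jog '[[[-0.006,0,0,0,0,0,219],[-0.018,0,0,0,0,0,219],[-0.03,0,0.01,0,0,0,219],[-0.04,0,0.04,0,0,0,219],[-0.05,0,0.08,0,0,0,219],[-0.08,0,0.12,0,0,0,219],[-0.12,0,0.15,0,0,0,219],[-0.16,0,0.16,0,0,0,219],[-0.2,0,0.16,0,0,0,219],[-0.24,0,0.16,0,0,0,219]]]'; python3 - <<'E'
from h import *
go(-.2,.03,.17)
im=bot.camera("top");cv2.imwrite("pics/k0.png",im)
cv2.imwrite("pics/k.png",cv2.resize(im[140:280,210:405],None,fx=4,fy=4,interpolation=cv2.INTER_CUBIC))
E
```

```text
clock: 15.53
eef_pos: [0.3632, -0.0142, 0.1728]
tool_rot: [0.013, 1.0, 0.0, 0.003]
ft_force: [-0.8, -0.2, 1.0]
grip_width: 0.012
clock 15.53 rack [-0.2459  0.0243] z 0.1728 F [-0.76 -0.25  1.03]
shift [ 0.046   0.0044 -0.0028] turn [-0.03  0.32 -0.03] j6 -0.014
```

View pics/k.png

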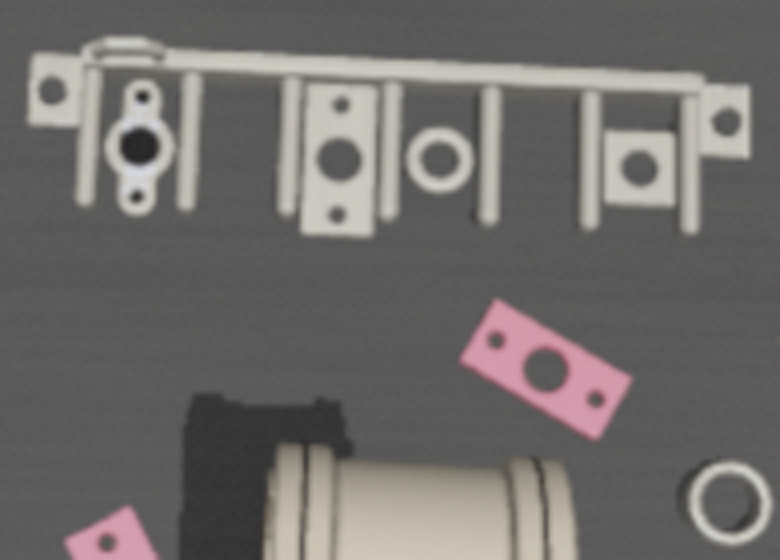

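The flange lies in the third gap, between bars at x=288 and 389, with holes at (341,105) and (337,215) and bore at (339,160). The tail sticks out a little past the tips, and the other parts are unmoved.

```bash
python3 - <<'E'
from h import *
g=fl("top",210,140,4,(341,105),(337,215))
r=lambda p,z:(Rk.T@(g(p,z)-O)).round(4)
print('bore',r((339,160),.01),'tail',r((301,234),.01),r((374,237),.01))
a=cv2.imread("pics/top.png");b=cv2.imread("pics/k0.png");d=cv2.absdiff(a,b).max(2)
for n,(u,v) in dict(oval=(245,176),collar=(320,180),square=(370,182),bolt=(166,267),pipe=(392,266),tri=(115,232),wrench=(430,258)).items(): print(n,d[v-12:v+13,u-12:u+13].mean().round(1))
E
```

```text
flange rack [0.0361 0.0304] world [ 0.6452 -0.0157] yaw-rack 0.002 hole dist 0.0681
bore [0.0359 0.0304] tail [-0.0106  0.0513] [-0.0104  0.0078]
oval 5.4
collar 5.3
square 5.6
bolt 4.9
pipe 5.0
tri 5.9
wrench 5.1
```

The flange reads x=0.036, and my rack origin reads the bar backs 2 mm short, so the true value is about 0.038 (home). y is 0.0304 and yaw 0.002. Handing in.

```bash
python3 -c "
from workcell import bot
print(bot.job_done(), bot.get_obs()['clock'])"
```

```text
the job is handed in; nothing more can be done
the job is handed in; nothing more can be done
```

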